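Shut the sample box past its spring catch

ROBOT

A 6-joint arm with a two-finger parallel gripper is mounted at the origin on a cart in front of the work surface, level with it; the furniture and walls round the work are solid. World frame = base frame: x ahead of the robot, y to its left, z up, the work surface at z = 0. Lengths are in m, angles in rad, forces in N, time in s.
With the tool pointing down it reaches from about 0.425 to 0.95 m from the base axis. Payload 3.5 kg.
Tool frame: the origin (TCP) lies on the centre line of the jaws, within the pads' length; the fingertips stand 14 mm ahead of it and the grasp point (between the pads) lies 5 mm behind it (tips_ahead is the distance from the TCP to the fingertips, in m); y points along the fingers, z is the direction in which the jaws open and shut, and the axes are right-handed (so a half turn about y gives the same grasp; the last joint's range is limited). The gripper opens to 85 mm and grips with 20 to 120 N. Pads are 22 mm wide; open, the fingers measure 114 mm over their backs; the gripper's body (76 mm by 85 mm) begins 54 mm behind the grasp point. The pads swing forward as they close: fully open they stand 13 mm farther back than shut.
Start: joints at [1.088, 0.286, 1.577, -0, 1.279, -0.15], TCP at [0.22, 0.638, 0.245] pointing down, gripper open.
Joint ranges: [-2.77, 2.77], [-0.9, 2.22], [0.21, 2.48], [-1.53, 4.67], [0.24, 2.81], [-2.84, 2.84]. Speed limits (rad/s): [2.79, 2.79, 3.14, 3.14, 3.14, 3.14].

INTERFACE

Orientations are given as a unit quaternion [x, y, z, w].
In Python, from plant import get_state, read_camera, sign_off, tips_ahead gives the robot as it stands.
- The arm moves only by the tool send_rows, never from a script. Its argument "plan" is a list of rows, each a list of 2 entries, a list of its own where there are three numbers: the shift along the tool's x, y, z in units of 12 cm (1.0 is 12 cm), then the turn, a rotation vector about the tool's x, y, z in units of 360 degrees (1.0 is 360 degrees). In form: [[[tx, ty, tz], [rx, ry, rz]], ...]. A call has 1 to 12 rows; each row shifts and turns the commanded pose from where the row before left it, along the tool's axes as they then stand; what a row does not reach is not made up. A row lasts 1/10 s, in which the tool goes at most 50 mm and 8.59 degrees, less where a joint would pass 70% of its speed; a pose out of reach is approached as far as the arm can. A call with a number of a shift or a turn outside -1 to 1 is refused whole. A call with a gripper value outside its range is refused whole. "gripper" is the closure, from 0 (fully open) to 1 (shut), set as the call begins (left out, the last holds). The fingers move at their own pace and stop on an object; "grip_force" is the grip in N (left out, the last holds). Time passes only in rows, so rows that do not move let the fingers close. It gives the time, the measured TCP pose, the force and the opening at its end, in the units of the state.
- get_state(): the state, without advancing time (a new reading comes with each control period).
- read_camera(name): name is "scene" or "side" or "wrist"; returns a dict with "img" (420x560x3 uint8, blue, green, red), "fx", "fy", "cx", "cy" (pixels), "world_from_camera" (4x4, takes a point from camera to world coordinates); the wrist camera has in their place "mount" (4x4, takes a point from camera to tool coordinates, whose origin is the TCP and whose axes are the tool frame's). Camera axes: x right, y down, z forward; pixel columns grow to the right and rows downward; lengths in m; the calibration is good to about 2 mm. A picture is of the moment at which its call begins: read the wrist's pose just before it. There is no depth.
- sign_off(): hands the job in, once; it reports no verdict.
The state is a dict: "time": time; "qpos": joint angles; "dq": joint speeds; "joint_efforts": joint torques, N m; "eef_pos": TCP position; "tcp_rot": TCP orientation; "contact_force": force on the tool from outside, world axes, zero at the start; "wrist_torque": the same for the moment, N m; "opening": opening from 0.0 (shut) to 1.0 (fully open).
Only numpy, scipy, OpenCV 4.12 (cv2) and the standard library are available. Lean on these libraries where they do the work, as an engineer would, in place of code of your own. Each camera call takes 0.05 s, during which the arm holds its last target. There are 200 camera calls.

TASK

Shut the sliding lid of the wooden sample box. With fingertips press the long spring bar along the front of the box down, behind the steel tab that stands up from the lid's arm, and while you keep the bar down push the tab from behind so that the arm passes the catch pin and the lid goes fully home; then let go so that the pin springs up behind the arm. Only press and push: do not pinch the tab or touch its leading side, and leave the things standing round the box where they are.

Things in the scene. Friction and masses are not known exactly. Their poses are not given: they have to be found in the camera images.
- sample_box: Fixed wooden box, 85 (x) x 180 (y) x 45 mm, some stones inside, a steel base plate along its front (-x) side. Origin on the table under the box, half-way along its length; the box spans x -45..+40 and y -90..+90 mm, the catch with its base plate x -125..-45, y -93..+43 mm. z is up. The lid shuts towards the box's own +y. Box and catch are fixed to the table, at some yaw within 0.3 rad.
- lid (a joint): Slide of the wooden lid along the box's +y, m: 0 = open by 56 mm, 0.056 = fully shut against its stop. From the lid a steel arm 18 mm long (along y) runs out over the front, its underside 46 mm above the table; the arm meets the raised catch pin at about 0.016 and has wholly passed it from 0.044. Friction about 2 N; it stays where it is left.
- push_face (a point): Centre of the flat rear (-y) face of the push tab at the outer end of the lid's arm, over the press bar; moves with the lid. Here the tab is pushed towards +y of the box. The tab is 38 mm wide (box x), 18 mm thick (y) and rises from 46 to 76 mm above the table; the face is the arm's and tab's common rear face. Axes as the box's.
- tab_front (a point): Centre of the leading (+y) face of the push tab, a 38 mm wide, 24 mm high cheek, 18 mm ahead of push_face; not to be touched.
- catch (a joint): How far the spring catch (press bar, link and pin, one piece moving straight down) is pressed, m: 0 = up, 0.013 = down on its stop. It springs back by itself, 4.5 N at the top, 8.5 N at the bottom. The arm clears the pin from 0.009.
- press_bar: Flat aluminium press bar, 26 (box x) x 120 (box y) x 12 mm, along the box's front; origin at the centre of its top face, 40 mm above the table when up; at box x -104, y -85..+35 mm. The lid's arm passes 6 mm above it. Press it anywhere; fingertips may slide along it. Round it only the 8 mm high base plate, but a link at y 0 to the pin, level with the bar; 59 mm from its middle line to the box.
- pin_top (a point): Top of the catch pin, 10 mm diameter, at x -58, y 0 in the box's frame, 55 mm above the table when up; goes down with the press bar.
- jar: Bystander: clear jar with black cap, 47 x 47 x 63 mm, origin at the centre of its foot.
- green_stone: Bystander: green stone on a wooden stand, 43 x 56 x 88 mm, origin at the centre of its foot.
- loupe_1: Bystander: folding loupe lying flat, 31 x 70 x 13 mm, origin at the centre of its underside.
- slate_1: Bystander: flat grey stone, 45 x 68 x 18 mm, origin at the centre of its underside.

How it is judged:
By the outcome, as a careful person would: the job done as asked, in the order asked, and still so for the second after the job is handed in, with the robot touching nothing.
It also fails if it takes over 35 s, if anything falls off the work surface, if the arm or the gripper's body presses on something with over 40 N, if the wrist force passes 120 N, or if a joint passes its speed limit or range.

## Working session

There is one attempt and no reset: what is moved stays moved. The work goes in short steps, Python scripts to look and compute and a tool call to move; the robot and the scene stay as the last step left them, time stands still between calls to the robot, and variables do not carry over. Pictures are saved under pics/ and viewed, about 8 in all and at most 12, crops included, and the job is handed in when it is done.

Besides the shell and the picture viewer there is one more tool, called after "Emit:" as name(argument=value, ...) on one line, values as JSON. send_rows: Moves the arm, as the interface text tells. Its arguments: {"type":"object","properties":{"plan":{"type":"array"},"gripper":{"type":"number"},"grip_force":{"type":"number"}},"required":["plan"]}

```bash
mkdir -p pics; ls
python3 - <<'E'
from plant import *
import cv2,numpy as np
s=get_state();print(s, tips_ahead if not callable(tips_ahead) else tips_ahead())
for n in("scene","side","wrist"):
    c=read_camera(n);cv2.imwrite(f"pics/{n}0.png",c["img"]);print(n,c["fx"],c["fy"],c["cx"],c["cy"]);print(np.round(c.get("world_from_camera",c.get("mount")),4))
a=[cv2.imread(f"pics/{n}0.png") for n in("scene","side")]
E
```

```text
pics
{'time': 0.0, 'qpos': array([ 1.08798956e+00,  2.87211934e-01,  1.57816492e+00, -1.37850384e-05,
        1.27861836e+00, -1.49999174e-01]), 'dq': array([ 0.00044687, -0.00041788, -0.00026329, -0.00123296, -0.00044356,
       -0.00072344]), 'joint_efforts': array([-5.51758585e-04, -4.05978048e+01, -2.92626965e+01, -1.61618646e-04,
        5.73609781e-03, -1.59032169e-06]), 'eef_pos': array([0.22020256, 0.6374119 , 0.24392284]), 'tcp_rot': array([ 0.69814783, -0.11738137,  0.11686163, -0.69653039]), 'contact_force': array([ 0.88577328,  0.03560724, -0.22953174]), 'wrist_torque': array([-0.00487061, -0.04857802, -0.01625848]), 'opening': 0.9982626631781427} 0.014
scene 530.2823766923683 530.2823766923683 276.59313000291354 211.7384911856574
[[ 0.8668 -0.358   0.347   0.2327]
 [-0.4982 -0.5954  0.6303 -0.4298]
 [-0.019  -0.7192 -0.6945  0.73  ]
 [ 0.      0.      0.      1.    ]]
side 467.2610040796867 467.2610040796867 273.6875310406681 215.28500844276238
[[ 0.8416 -0.2827  0.4602  0.1256]
 [-0.5396 -0.4777  0.6933 -0.5243]
 [ 0.0238 -0.8318 -0.5546  0.6161]
 [ 0.      0.      0.      1.    ]]
wrist 292.10428590090754 292.10428590090754 280.82051339892024 209.79223838209836
[[-2.000e-04  9.460e-01  3.241e-01 -8.460e-02]
 [-9.000e-04 -3.241e-01  9.460e-01 -1.277e-01]
 [ 1.000e+00 -0.000e+00  9.000e-04 -0.000e+00]
 [ 0.000e+00  0.000e+00  0.000e+00  1.000e+00]]
```

View pics/scene0.png

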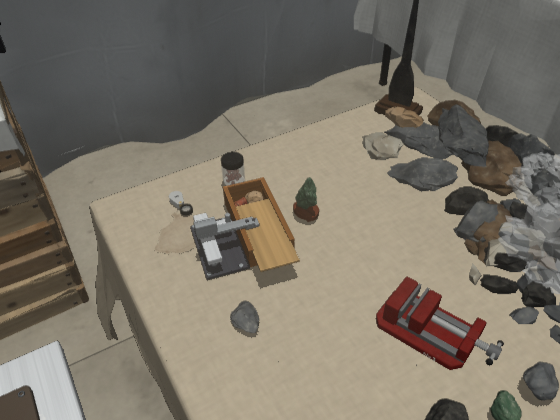

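View pics/side0.png

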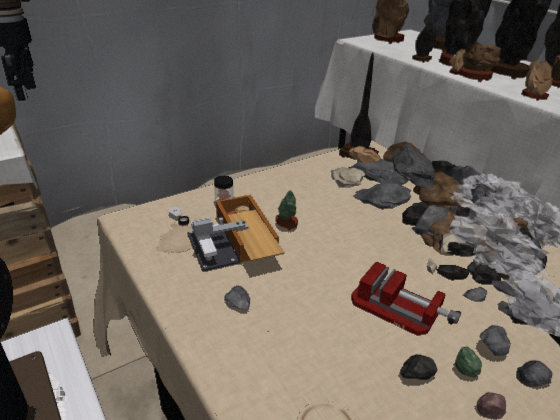

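The scene view shows the box around (255,225), the catch and plate around (220,245), the jar at (232,165), the green stone at (306,200), the loupe at (180,203) and the slate at (245,318). The side view shows the same layout. I'll enlarge both.

```bash
python3 - <<'E'
import cv2,numpy as np
a=cv2.imread("pics/scene0.png")[150:290,160:310];b=cv2.imread("pics/side0.png")[165:295,150:300]
a=cv2.resize(a,None,fx=4,fy=4,interpolation=cv2.INTER_CUBIC)
cv2.imwrite("pics/crop0.png",a)
E
cat > h.py <<'E'
import numpy as np
from plant import *
C={"scene":(530.28,276.593,211.738,np.array([[ 0.8668,-0.358,0.347,0.2327],[-0.4982,-0.5954,0.6303,-0.4298],[-0.019,-0.7192,-0.6945,0.73],[0,0,0,1]])),
"side":(467.261,273.688,215.285,np.array([[ 0.8416,-0.2827,0.4602,0.1256],[-0.5396,-0.4777,0.6933,-0.5243],[0.0238,-0.8318,-0.5546,0.6161],[0,0,0,1]]))}
def px2w(n,u,v,z):
    f,cx,cy,T=C[n]; d=T[:3,:3]@np.array([(u-cx)/f,(v-cy)/f,1]); return T[:3,3]+d*(z-T[2,3])/d[2]
def proj(n,P):
    f,cx,cy,T=C[n]; p=(np.atleast_2d(P)-T[:3,3])@T[:3,:3]; return p[:,:2]/p[:,2:]*f+[cx,cy]
def b2w(q,P):
    x,y,t=q; P=np.atleast_2d(P); c,s=np.cos(t),np.sin(t); return np.c_[x+c*P[:,0]-s*P[:,1],y+s*P[:,0]+c*P[:,1],P[:,2]]
E
```

```text
(no output)
```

View pics/crop0.png

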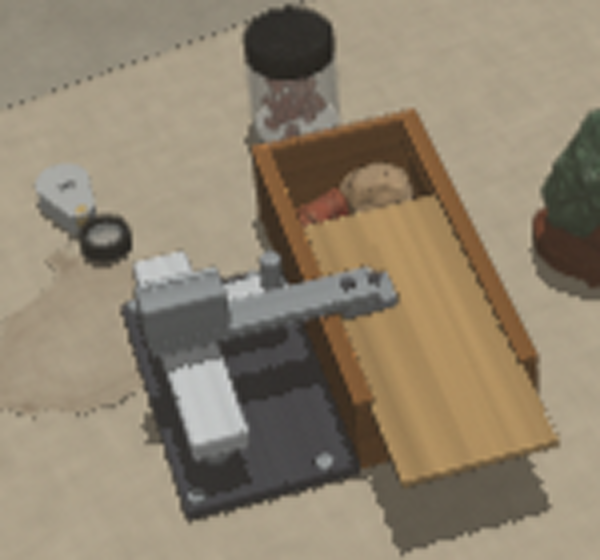

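The crop shows the far rim corners of the box at about (252,150) and (418,112), and the near end of the bar at (190,455) and (247,432). The plate corners are at (188,515) and (358,470), and the tab covers (140–228, 270–345). I'll fit the pose to these.

Run:
```python
from h import *
from scipy.optimize import least_squares
P=np.array([[-45,90,45],[40,90,45],[-117,-85,40],[-91,-85,40],[-125,-93,8],[-45,-93,8],[40,-90,45]])/1e3
U=np.array([[252,150],[418,110],[190,455],[247,432],[189,512],[358,470],[537,355]])
U=160*np.array([1,0])+150*np.array([0,1])+(U+.5)/4-.5
f=lambda q:(proj("scene",b2w(q,P))-U).ravel()
r=least_squares(f,[.42,.3,0.1],loss='soft_l1');print(r.x,f(r.x).reshape(-1,2).round(1))
q=r.x
# side check + tab location
for n,p in dict(tabRearTopL=[-.123,-.06,.076],bar=[-.104,-.025,.04],pin=[-.058,0,.055]).items(): print(n,b2w(q,p),proj("scene",b2w(q,p)),proj("side",b2w(q,p)))
# tab rear top edge y : from pixels (143,308),(228,297)
for u,v in((141,308),(226,297)):
    w=px2w("scene",160+u/4,150+v/4,.076); c,s=np.cos(q[2]),np.sin(q[2]); d=w[:2]-q[:2]; print("tab box xy",c*d[0]+s*d[1],-s*d[0]+c*d[1])
for n,uv in dict(jar=(232,188),stone=(306,215),loupe=(180,203),slate=(245,325)).items():
    w=px2w("scene",*uv,0); d=w[:2]-q[:2];print(n,w.round(3),"box",(c*d[0]+s*d[1]).round(3),(-s*d[0]+c*d[1]).round(3))
```

```text
[ 0.54544316  0.21088054 -0.19985314] [[-0.2 -0.5]
 [-0.4  0. ]
 [-0.1 -1.6]
 [ 0.4  0.3]
 [-1.3  0.6]
 [ 0.6 -0.6]
 [ 0.5  1.1]]
tabRearTopL [[0.41297986 0.17649341 0.076     ]] [[197.92008219 238.18367004]] [[197.74525098 232.21252071]]
bar [[0.43855007 0.20702478 0.04      ]] [[206.56379716 235.90530662]] [[203.90098391 235.20458189]]
pin [[0.4885976  0.22239501 0.055     ]] [[227.16698098 214.766275  ]] [[221.71657329 218.76034191]]
tab box xy -0.121686771082899 -0.03232336791643523
tab box xy -0.08528957931539405 -0.03812402833685812
jar [0.553 0.342 0.   ] box -0.018 0.13
stone [0.642 0.195 0.   ] box 0.098 0.004
loupe [0.442 0.356 0.   ] box -0.13 0.121
slate [0.421 0.029 0.   ] box -0.086 -0.202
```

```bash
cat >> h.py <<'E'
from scipy.spatial.transform import Rotation as R
Q=[0.5454,0.2109,-0.1999]
def todo(p,q=Q):
    """box-frame TIP target -> shift in current tool axes (units), rot (units), force in box axes"""
    s=get_state(); r=R.from_quat(s["tcp_rot"]).as_matrix()
    B=R.from_euler('z',q[2]).as_matrix()
    tgt=b2w(q,p)[0]+[0,0,tips_ahead]
    best=None
    for sg in(1,-1):
        z=B[:,0]*sg; y=np.array([0,0,-1.]); x=np.cross(y,z)
        rv=R.from_matrix(r.T@np.c_[x,y,z]).as_rotvec()
        if best is None or np.linalg.norm(rv)<np.linalg.norm(best): best=rv
    tip=s["eef_pos"]+r[:,1]*tips_ahead
    print("t",s["time"].round(2),"tip box mm",((B.T@(tip-[q[0],q[1],0]))*1e3).round(1),"shift",(r.T@(tgt-s["eef_pos"])/.12).round(3),"rot",(best/2/np.pi).round(4))
    print("tool axes in box\n",(B.T@r).round(3),"F box",(B.T@s["contact_force"]).round(1),"open",round(s["opening"],3),"q",s["qpos"].round(2))
E
python3 -c "
from h import *
todo([-.104,-.066,.12])"
```

```text
Traceback (most recent call last):
  File "h.py", line 24, in todo
    print("t",s["time"].round(2),"tip box mm",((B.T@(tip-[q[0],q[1],0]))*1e3).round(1),"shift",(r.T@(tgt-s["eef_pos"])/.12).round(3),"rot",(best/2/np.pi).round(4))
              ^^^^^^^^^^^^^^^
AttributeError: 'float' object has no attribute 'round'
```

```bash
sed -i 's/s\["time"\].round(2)/round(s["time"],2)/' h.py
python3 -c "
from h import *
todo([-.104,-.066,.12])"
```

```text
t 0.15 tip box mm [-403.4  353.5  230.2] shift [ 2.937  0.923 -3.133] rot [3.000e-04 2.288e-01 2.000e-04]
tool axes in box
 [[ 0.991 -0.001  0.133]
 [-0.133 -0.002  0.991]
 [-0.    -1.    -0.002]] F box [-0.6 -0.8  0.1] open 1.001 q [ 1.09  0.29  1.58  0.    1.28 -0.15]
```

Emit:
send_rows(plan=[[[0.245, 0.03, -0.26], [0, 0, 0]], [[0.245, 0.03, -0.26], [0, 0, 0]], [[0.245, 0.03, -0.26], [0, 0, 0]], [[0.245, 0.03, -0.26], [0, 0, 0]], [[0.245, 0.03, -0.26], [0, 0, 0]], [[0.245, 0.03, -0.26], [0, 0, 0]], [[0.245, 0.03, -0.26], [0, 0, 0]], [[0.245, 0.03, -0.26], [0, 0, 0]], [[0.245, 0.03, -0.26], [0, 0, 0]], [[0.245, 0.03, -0.26], [0, 0, 0]], [[0.245, 0.03, -0.26], [0, 0, 0]], [[0.245, 0.03, -0.26], [0, 0, 0]]], gripper=1, grip_force=40)

```text
time: 1.35
eef_pos: [0.4318, 0.1672, 0.2019]
tcp_rot: [-0.697, 0.117, -0.117, 0.697]
contact_force: [0.3, 0.2, -0.1]
opening: -0.001
```

Emit:
send_rows(plan=[[[0, 0, 0], [0, 0.0228, 0]], [[0, 0, 0], [0, 0.0228, 0]], [[0, 0, 0], [0, 0.0228, 0]], [[0, 0, 0], [0, 0.0228, 0]], [[0, 0, 0], [0, 0.0228, 0]], [[0, 0, 0], [0, 0.0228, 0]], [[0, 0, 0], [0, 0.0228, 0]], [[0, 0, 0], [0, 0.0228, 0]], [[0, 0, 0], [0, 0.0228, 0]], [[0, 0, 0], [0, 0.0228, 0]], [[0, 0, 0], [0, 0, 0]]])

```text
time: 2.45
eef_pos: [0.4314, 0.1688, 0.2019]
tcp_rot: [-0.449, 0.546, -0.546, 0.449]
contact_force: [-0.2, 0.1, 0.6]
opening: 0.001
```

```bash
python3 -c "
from h import *
todo([-.104,-.066,.12])"
```

```text
t 2.45 tip box mm [-103.4  -63.9  187.9] shift [ 0.017  0.566 -0.005] rot [0.0001 0.0009 0.    ]
tool axes in box
 [[ 0.005 -0.     1.   ]
 [-1.    -0.     0.005]
 [ 0.    -1.    -0.   ]] F box [-0.2  0.   0.6] open 0.001 q [ 0.15 -0.15  2.12  0.    1.17  0.35]
```

Emit:
send_rows(plan=[[[0.008, 0.19, 0], [0, 0.001, 0]], [[0.008, 0.19, 0], [0, 0, 0]], [[0, 0.19, 0], [0, 0, 0]], [[0, 0.15, 0], [0, 0, 0]], [[0, 0, 0], [0, 0, 0]]])

```text
time: 2.95
eef_pos: [0.4289, 0.1666, 0.1128]
tcp_rot: [-0.45, 0.548, -0.546, 0.446]
contact_force: [-0.4, -0.6, 0.1]
opening: -0.002
```

Run:
```python
from h import *
import cv2
todo([-.104,-.066,.045])
s=get_state();c=read_camera("wrist");im=c["img"].copy()
M=c["mount"];r=R.from_quat(s["tcp_rot"]).as_matrix()
W=np.eye(4);W[:3,:3]=r;W[:3,3]=s["eef_pos"];T=W@M
def pr(P):
    p=(b2w(Q,P)-T[:3,3])@T[:3,:3]; return p[:,:2]/p[:,2:]*c["fx"]+[c["cx"],c["cy"]]
def poly(P,col):
    cv2.polylines(im,[np.round(pr(np.array(P)/1e3)*16).astype(int)],True,col,1,cv2.LINE_AA,4)
poly([[-117,-85,40],[-91,-85,40],[-91,35,40],[-117,35,40]],(0,0,255))
poly([[-123,-39,76],[-85,-39,76],[-85,-21,76],[-123,-21,76]],(0,255,0))
poly([[-125,-93,8],[-45,-93,8],[-45,43,8],[-125,43,8]],(255,0,0))
poly([[-45,-90,45],[40,-90,45],[40,90,45],[-45,90,45]],(255,0,255))
b=cv2.resize(read_camera("scene")["img"][150:290,160:310],(450,420),interpolation=cv2.INTER_CUBIC)
cv2.imwrite("pics/w1.png",cv2.resize(np.hstack([im,b]),(800,333)))
```

```text
t 2.95 tip box mm [-105.5  -66.6   98.8] shift [-0.006  0.449  0.015] rot [0.001  0.0003 0.0004]
tool axes in box
 [[ 0.002 -0.006  1.   ]
 [-1.    -0.002  0.002]
 [ 0.002 -1.    -0.006]] F box [-0.2 -0.6  0.1] open -0.002 q [ 0.15 -0.03  2.19 -0.    0.99  0.35]
```

View pics/w1.png

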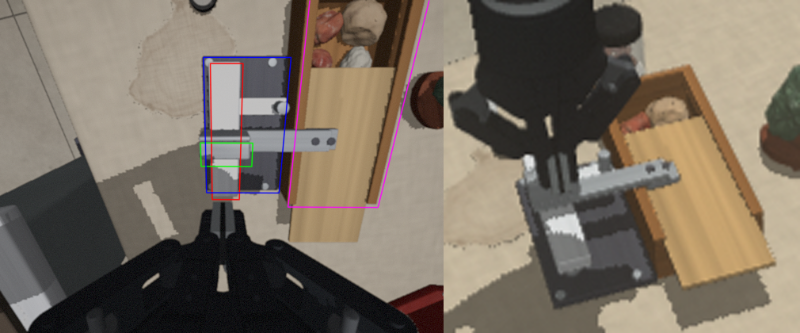

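The wrist view confirms the fingers are lined up with the bar in x, at about (225,200), and the plate overlay fits. The tab's rear edge is unclear (real about 157, predicted 167). I'll zoom in there.

Run:
```python
from h import *
import cv2
todo([-.104,-.066,.045])
s=get_state();c=read_camera("wrist");im=c["img"]
M=c["mount"];r=R.from_quat(s["tcp_rot"]).as_matrix()
W=np.eye(4);W[:3,:3]=r;W[:3,3]=s["eef_pos"];T=W@M
def pr(P):
    p=(b2w(Q,np.array(P)/1e3)-T[:3,3])@T[:3,:3]; return p[:,:2]/p[:,2:]*c["fx"]+[c["cx"],c["cy"]]
x0,y0,k=230,60,6
for n,P in dict(tabtop=[[-123,-39,76],[-85,-39,76],[-85,-21,76],[-123,-21,76]],bar=[[-117,-85,40],[-117,35,40],[-91,35,40]],plate=[[-125,-93,8],[-45,-93,8],[-45,43,8],[-125,43,8]],pin=[[-58,0,55]],tip=[[-105.5,-66.6,98.8]]).items(): print(n,((pr(P)-[x0,y0])*k).round().tolist())
cv2.imwrite("pics/w2.png",cv2.resize(im[y0:260-60+60,x0:x0+130][:100+100],None,fx=k,fy=k,interpolation=cv2.INTER_CUBIC)[480:1080])
print("row offset 480")
```

```text
t 3.05 tip box mm [-103.2  -65.7  101.8] shift [ 0.002  0.474 -0.006] rot [0.0001 0.0001 0.    ]
tool axes in box
 [[ 0.001 -0.001  1.   ]
 [-1.    -0.     0.001]
 [ 0.    -1.    -0.001]] F box [0.6 0.1 0.3] open -0.002 q [ 0.15 -0.04  2.19  0.    0.99  0.35]
tabtop [[119.0, 896.0], [496.0, 896.0], [502.0, 722.0], [113.0, 721.0]]
bar [[206.0, 1144.0], [186.0, 131.0], [430.0, 131.0]]
plate [[164.0, 1094.0], [706.0, 1094.0], [789.0, 84.0], [137.0, 84.0]]
pin [[746.0, 481.0]]
tip [[291.0, 1253.0]]
row offset 480
```

View pics/w2.png

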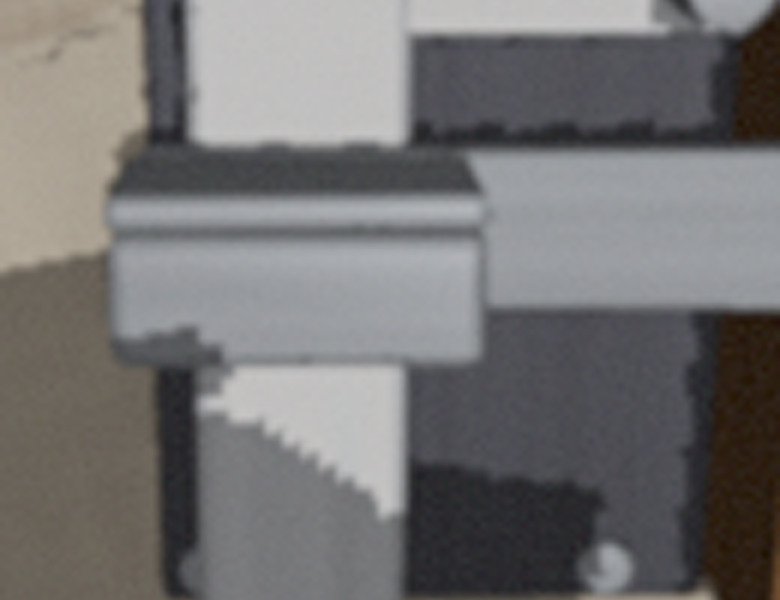

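The zoom puts the tab's rear top edge at row 842 (predicted 896), so the tab is about 5 mm further on, and the plate about 2.5 mm further. The fingers are still well behind the tab and over the bar, so I'll go down to just above the bar and then press.

Emit:
send_rows(plan=[[[0, 0.15, -0.005], [0, 0, 0]], [[0, 0.15, -0.005], [0, 0, 0]], [[0, 0.13, 0], [0, 0, 0]], [[0, 0.03, 0], [0, 0, 0]], [[0, 0.03, 0], [0, 0, 0]], [[0, 0.0, 0], [0, 0, 0]]])

```text
time: 3.7
eef_pos: [0.4308, 0.1673, 0.0577]
tcp_rot: [0.447, -0.547, 0.548, -0.448]
contact_force: [-0.5, 0.8, -0.4]
opening: 0.001
```

```bash
sed -i 's/^Q=.*/Q=[0.5449,0.2135,-0.1999]/' h.py; python3 -c "
from h import *
todo([-.104,-.066,.028])"
```

```text
t 3.7 tip box mm [-102.7  -67.9   43.7] shift [-0.016  0.131 -0.011] rot [-0.0002 -0.0001 -0.0001]
tool axes in box
 [[-0.001  0.001  1.   ]
 [-1.     0.    -0.001]
 [-0.    -1.     0.001]] F box [-0.6  0.7 -0.4] open 0.001 q [ 0.15  0.07  2.21 -0.    0.86  0.35]
```

Now I'll press in small steps and watch the force.

Emit:
send_rows(plan=[[[0, 0.025, -0.005], [0, 0, 0]], [[0, 0.025, -0.005], [0, 0, 0]], [[0, 0.025, 0], [0, 0, 0]], [[0, 0, 0], [0, 0, 0]], [[0, 0, 0], [0, 0, 0]]])

```text
time: 4.2
eef_pos: [0.4303, 0.1676, 0.0488]
tcp_rot: [0.446, -0.547, 0.548, -0.448]
contact_force: [2.0, -0.1, 4.4]
opening: 0.002
```

Emit:
send_rows(plan=[[[0, 0.02, 0], [0, 0, 0]], [[0, 0.02, 0], [0, 0, 0]], [[0, 0, 0], [0, 0, 0]], [[0, 0, 0], [0, 0, 0]]])

```text
time: 4.6
eef_pos: [0.4303, 0.1676, 0.0441]
tcp_rot: [0.446, -0.547, 0.548, -0.448]
contact_force: [1.9, -0.2, 5.8]
opening: -0.001
```

Emit:
send_rows(plan=[[[0, 0.015, 0], [0, 0, 0]], [[0, 0, 0], [0, 0, 0]], [[0, 0, 0], [0, 0, 0]]])

```text
time: 4.9
eef_pos: [0.4303, 0.1676, 0.0424]
tcp_rot: [0.446, -0.547, 0.548, -0.448]
contact_force: [1.1, -0.3, 6.6]
opening: -0.0
```

Emit:
send_rows(plan=[[[0, 0.012, 0], [0, 0, 0]], [[0, 0, 0], [0, 0, 0]], [[0, 0, 0], [0, 0, 0]]])

```text
time: 5.2
eef_pos: [0.4303, 0.1676, 0.0411]
tcp_rot: [0.446, -0.547, 0.548, -0.448]
contact_force: [3.4, -1.5, 6.6]
opening: 0.001
```

Emit:
send_rows(plan=[[[0, 0.01, 0], [0, 0, 0]], [[0, 0, 0], [0, 0, 0]], [[0, 0, 0], [0, 0, 0]]])

```text
time: 5.5
eef_pos: [0.4304, 0.1676, 0.0408]
tcp_rot: [0.447, -0.547, 0.548, -0.448]
contact_force: [-2.0, -1.2, 14.6]
opening: 0.0
```

Emit:
send_rows(plan=[[[0, 0.01, 0], [0, 0, 0]], [[0, 0, 0], [0, 0, 0]], [[0, 0, 0], [0, 0, 0]]])

```text
time: 5.8
eef_pos: [0.4305, 0.1676, 0.0406]
tcp_rot: [0.447, -0.547, 0.548, -0.448]
contact_force: [-5.2, -2.1, 21.7]
opening: 0.004
```

```bash
python3 -c "
from h import *
import cv2
todo([-.104,-.066,.028])
a=read_camera('scene')['img'][180:280,180:280];b=read_camera('wrist')['img'][60:260,200:400]
cv2.imwrite('pics/p3.png',cv2.resize(np.hstack([cv2.resize(a,(400,400),interpolation=2),cv2.resize(b,(400,400),interpolation=2)]),(800,400)))
"
```

```text
t 5.8 tip box mm [-103.   -67.7   26.6] shift [-0.014 -0.011 -0.008] rot [-0.0002 -0.0001  0.    ]
tool axes in box
 [[-0.     0.001  1.   ]
 [-1.    -0.    -0.   ]
 [ 0.    -1.     0.001]] F box [-4.7 -3.1 21.7] open 0.004 q [ 0.15  0.1   2.22 -0.    0.82  0.35]
```

View pics/p3.png

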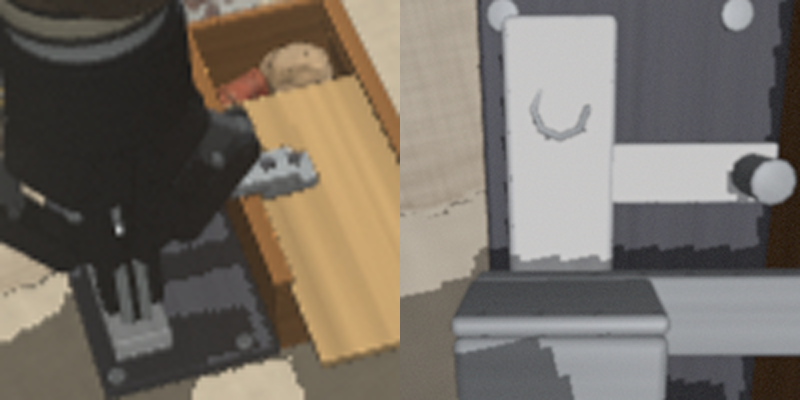

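The scene crop shows both fingertips on the near end of the bar, behind the tab. The wrist crop shows the pin (right, about (770,180)) and the bar down. The force rise confirms the stop at 26.6 mm. I'll ease off the stop a little and then push.

Emit:
send_rows(plan=[[[0, -0.012, 0], [0, 0, 0]], [[-0.03, 0, -0.001], [0, 0, 0]], [[-0.03, 0, -0.001], [0, 0, 0]], [[-0.03, 0, -0.001], [0, 0, 0]], [[-0.03, 0, -0.001], [0, 0, 0]], [[0, 0, 0], [0, 0, 0]]])

```text
time: 6.5
eef_pos: [0.4326, 0.1803, 0.0409]
tcp_rot: [0.449, -0.546, 0.548, -0.447]
contact_force: [-2.3, -9.6, 15.3]
opening: 0.003
```

Emit:
send_rows(plan=[[[-0.02, 0, 0], [0, 0, 0]], [[-0.02, 0, 0], [0, 0, 0]], [[-0.02, 0, 0], [0, 0, 0]], [[-0.02, 0, 0], [0, 0, 0]], [[0, 0, 0], [0, 0, 0]]])

```text
time: 7.0
eef_pos: [0.4343, 0.189, 0.0409]
tcp_rot: [0.45, -0.545, 0.548, -0.447]
contact_force: [-3.0, -11.4, 15.9]
opening: 0.001
```

```bash
python3 -c "
from h import *
todo([-.104,-.005,.027])"
```

```text
t 7.0 tip box mm [-103.5  -46.1   26.9] shift [-0.342 -0.003 -0.003] rot [-0.0002  0.0004  0.0009]
tool axes in box
 [[ 0.002  0.001  1.   ]
 [-1.    -0.006  0.002]
 [ 0.006 -1.     0.001]] F box [ -0.6 -11.7  15.9] open 0.001 q [ 0.2   0.13  2.19 -0.01  0.83  0.4 ]
```

Emit:
send_rows(plan=[[[-0.03, -0.006, 0], [0, 0, 0]], [[-0.03, 0, 0], [0, 0, 0]], [[-0.03, 0, 0], [0, 0, 0]], [[0, 0, 0], [0, 0, 0]]])

```text
time: 7.4
eef_pos: [0.436, 0.2, 0.041]
tcp_rot: [0.449, -0.546, 0.548, -0.447]
contact_force: [-2.0, -8.3, 12.2]
opening: -0.002
```

```bash
python3 -c "
from h import *
import cv2
todo([-.104,-.005,.027])
a=read_camera('scene')['img'][180:280,180:280];b=read_camera('wrist')['img'][60:260,200:400]
cv2.imwrite('pics/p4.png',cv2.resize(np.hstack([cv2.resize(a,(400,400),interpolation=2),cv2.resize(b,(400,400),interpolation=2)]),(800,400)))
"
```

```text
t 7.4 tip box mm [-104.   -34.9   27. ] shift [-0.248 -0.001  0.001] rot [-0.0001  0.0002  0.0007]
tool axes in box
 [[ 0.002  0.     1.   ]
 [-1.    -0.005  0.002]
 [ 0.005 -1.     0.   ]] F box [-0.3 -8.6 12.2] open -0.002 q [ 0.22  0.14  2.17 -0.01  0.83  0.42]
```

View pics/p4.png

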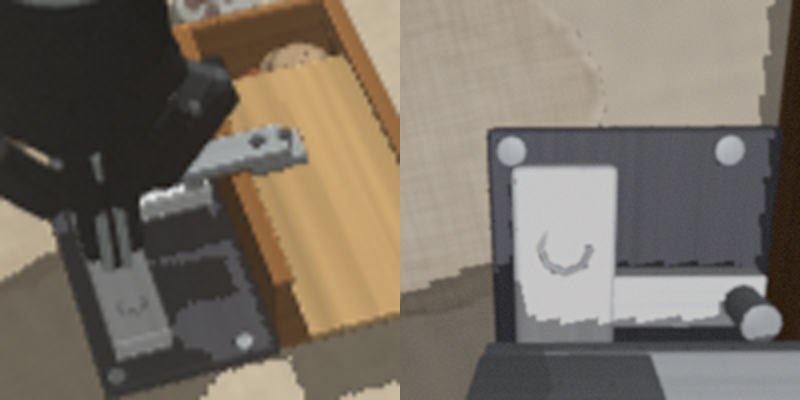

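The lid moves with the fingers (scene crop), the bar stays down, and the arm's front edge is near the pin (wrist crop (760,320)). I'll go on pushing.

Emit:
send_rows(plan=[[[-0.025, 0, 0], [0, 0, 0]], [[-0.025, 0, 0], [0, 0, 0]], [[-0.025, 0, 0], [0, 0, 0]], [[-0.025, 0, 0], [0, 0, 0]]])

```text
time: 7.9
eef_pos: [0.4382, 0.2113, 0.041]
tcp_rot: [0.45, -0.546, 0.548, -0.446]
contact_force: [-1.6, -11.3, 14.4]
opening: -0.001
```

Emit:
send_rows(plan=[[[-0.025, 0, 0], [0, 0, 0]], [[-0.025, 0, 0], [0, 0, 0]], [[-0.025, 0, 0], [0, 0, 0]], [[-0.025, 0, 0], [0, 0, 0]], [[-0.025, 0, 0], [0, 0, 0]], [[-0.025, 0, 0], [0, 0, 0]]])

```text
time: 8.5
eef_pos: [0.4417, 0.229, 0.0409]
tcp_rot: [0.45, -0.546, 0.548, -0.446]
contact_force: [-1.7, -11.1, 12.8]
opening: -0.002
```

```bash
python3 -c "
from h import *
todo([-.104,.005,.027])"
```

```text
t 8.5 tip box mm [-104.3   -5.4   26.9] shift [-0.086 -0.001  0.002] rot [0.0001 0.0003 0.0009]
tool axes in box
 [[ 0.002 -0.     1.   ]
 [-1.    -0.006  0.002]
 [ 0.006 -1.    -0.   ]] F box [  0.5 -11.2  12.8] open -0.002 q [ 0.28  0.18  2.13 -0.01  0.84  0.48]
```

Emit:
send_rows(plan=[[[-0.025, 0, 0], [0, 0, 0]], [[-0.025, 0, 0], [0, 0, 0]], [[-0.02, 0, 0], [0, 0, 0]], [[0, 0, 0], [0, 0, 0]]])

```text
time: 8.9
eef_pos: [0.4431, 0.2365, 0.0409]
tcp_rot: [0.451, -0.545, 0.548, -0.446]
contact_force: [-2.4, -14.5, 15.3]
opening: 0.001
```

Emit:
send_rows(plan=[[[-0.015, 0, 0], [0, 0, 0]], [[-0.012, 0, 0], [0, 0, 0]], [[0, 0, 0], [0, 0, 0]]])

```text
time: 9.2
eef_pos: [0.4431, 0.2366, 0.0409]
tcp_rot: [0.454, -0.544, 0.549, -0.444]
contact_force: [-4.9, -27.6, 21.3]
opening: -0.001
```

```bash
python3 -c "
from h import *
todo([-.104,.008,.027])"
```

```text
t 9.2 tip box mm [-104.4    2.2   26.9] shift [-0.046 -0.001  0.003] rot [0.0005 0.0007 0.0024]
tool axes in box
 [[ 0.004 -0.003  1.   ]
 [-1.    -0.015  0.004]
 [ 0.015 -1.    -0.003]] F box [  0.7 -28.   21.3] open -0.001 q [ 0.29  0.19  2.11 -0.02  0.85  0.5 ]
```

The push met a hard stop at tip y = 2. I'll check whether that is the lid's end stop.

```bash
python3 -c "
from h import *
import cv2
a=read_camera('scene')['img'][150:270,180:300];b=read_camera('wrist')['img'][0:400,100:500]
cv2.imwrite('pics/p5.png',np.hstack([cv2.resize(a,(400,400),interpolation=2),b]))
"
```

```text
(no output)
```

View pics/p5.png

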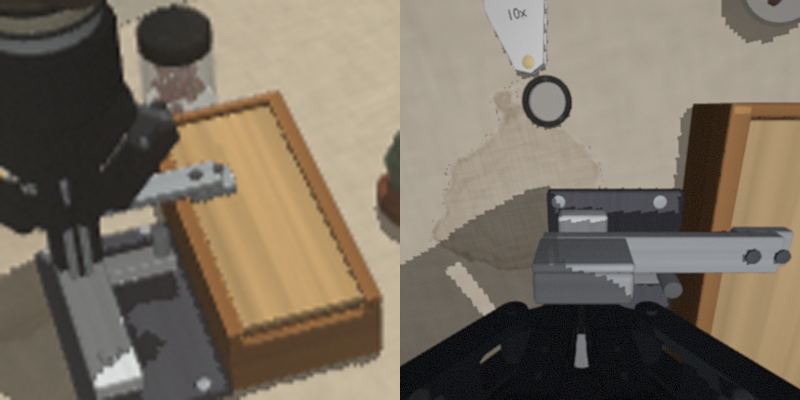

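The lid is fully home: it touches the far wall in the scene crop, and the pin at (675,287) in the wrist crop is clear behind the arm. I'll back off the tab with the bar still down, then lift.

Emit:
send_rows(plan=[[[0.02, 0, 0], [0, 0, 0]], [[0.02, 0, 0], [0, 0, 0]], [[0.03, 0, 0], [0, 0, 0]], [[0.03, 0, 0], [0, 0, 0]], [[0, -0.02, 0], [0, 0, 0]], [[0, -0.04, 0], [0, 0, 0]], [[0, -0.06, 0], [0, 0, 0]], [[0.02, -0.1, 0], [0, 0, 0]], [[0.02, -0.2, 0], [0, 0, 0]], [[0.02, -0.3, 0], [0, 0, 0]], [[0, -0.3, 0], [0, 0, 0]], [[0, -0.3, 0], [0, 0, 0]]])

```text
time: 10.5
eef_pos: [0.438, 0.2229, 0.1983]
tcp_rot: [-0.449, 0.548, -0.547, 0.446]
contact_force: [0.2, 0.4, 0.2]
opening: -0.001
```

Emit:
send_rows(plan=[[[0.35, -0.1, 0], [0, 0, 0]], [[0.35, 0, 0], [0, 0, 0]], [[0.35, 0, 0], [0, 0, 0]], [[0.35, 0, 0], [0, 0, 0]], [[0, 0, 0], [0, 0, 0]], [[0, 0, 0], [0, 0, 0]]])

```text
time: 11.1
eef_pos: [0.4052, 0.0583, 0.2094]
tcp_rot: [-0.447, 0.549, -0.548, 0.446]
contact_force: [-0.5, -0.1, -0.3]
opening: 0.002
```

```bash
python3 -c "
from h import *
import cv2
todo([-.104,.008,.027])
a=read_camera('scene')['img'][150:340,160:350]
b=read_camera('side')['img'][170:270,170:270]
cv2.imwrite('pics/p6.png',np.hstack([cv2.resize(a,(400,400),interpolation=2),cv2.resize(b,(400,400),interpolation=2)]))
"
```

```text
t 11.1 tip box mm [-106.2 -179.8  195.4] shift [-1.565  1.403  0.015] rot [ 0.0004 -0.0006 -0.    ]
tool axes in box
 [[-0.004 -0.002  1.   ]
 [-1.     0.    -0.004]
 [-0.    -1.    -0.002]] F box [-0.5 -0.2 -0.3] open 0.002 q [-0.11 -0.3   2.23  0.    1.22  0.1 ]
```

View pics/p6.png

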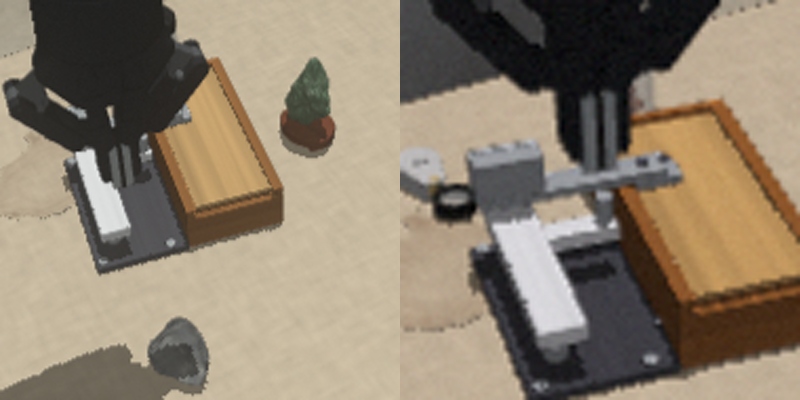

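The lid is shut, the bar is up again, and the pin stands behind the arm at (605,205) in the side crop. The loupe, slate and green stone look undisturbed, and the gripper is clear. I'll hand it in.

```bash
python3 -c "
from plant import *
print(sign_off())"
```

```text
the job is handed in; nothing more can be done
None
```

The lid is fully shut and the catch pin has sprung up behind the arm. I handed the job in at about 11.2 s of the 35 s allowed.

- **Press:** The closed fingertips pushed the bar down onto its stop behind the tab. The tips were at 26.6 mm, and the force rose sharply there.
- **Push:** With the bar held down, I slid the fingers along it and pushed the tab's rear face until it met a hard stop at about 28 N. That came 4–6 mm earlier in finger position than I had worked out. The picture showed the lid against the far wall and the pin clear behind the arm, so I took it as fully home.
- **Release:** I backed off the tab first, then lifted, so the bar sprang up.

**Last checks:** The final pictures show the lid shut, the bar up and the pin behind the arm. The gripper is clear, with about 0 N on it. The loupe, slate and green stone looked undisturbed. The jar was mostly hidden behind the gripper in that last view; it stood normally in the picture before it, and the arm did not go near it.

**Disagreement:** My first position fit was about 2.5 mm off along the box, and the tab about 5 mm. I corrected this from the wrist camera before touching anything.

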